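# Punch-mark the vial stand for the nicho

## Task

The wooden vial stand needs its next hole marked at the small inlaid ring. Move the tall corked vial out of the stand into the free hole of the rack, because it will not pass under the press, but leave the short vial in the stand. Then slide the stand along the ledge under the press until the punch tip is over the inside of the ring, and only then push the punch down by its knob onto the wood and let it spring back up; leave the stand lying there and do not shift or tip the other things on the ledge.

Things in the scene. Friction and masses are not known exactly. Their poses are not given: they have to be found in the camera images.
- stand: Loose mid-brown wooden slab 220 (x) x 150 (y) x 28 mm, about 0.5 kg, flat on the ledge. Origin: centre of underside; x points to the end that enters the press first, z up. Near its +x end two blind holes 33 mm wide at (72, 45) and (72, -45) mm, floors 8 mm above the ledge, hold the tall and the short vial, either way round. A small inlaid cross at (10, 50) mm is for other work.
- ring_mark (a point): Centre of the small dark inlaid ring (18 mm outside, 13 mm inside diameter) on the stand's top face, at (28, 0, 28) mm in the stand's frame. The axes are those of the stand.
- slot_mid (a point): Centre, at the top face, of the rectangular hand slot that goes right through the stand: 43 mm along the stand's x, 99 mm along its y, at (-72, 0, 28) mm in the stand's frame. Fingertips put down into it can push the stand along by the slot's walls.
- tall_vial: Loose corked glass vial, a plain cylinder 30 mm in diameter and 135 mm tall (the top 18 mm is cork), about 70 g, standing in one of the stand's two holes. Origin: centre of its underside; z along it to the cork.
- short_vial: Loose corked glass vial 30 mm in diameter and 62 mm tall, in the stand's other hole; it stays there and passes under the press. Origin: centre of its underside; z up.
- rack: Fixed light wooden block 56 (x) x 130 (y) x 60 (z) mm at the back of the ledge, with two round holes 34 mm wide and 45 mm deep at y = +33 mm (free) and y = -33 mm (holds the spare vial). Origin: centre of its underside.
- free_hole (a point): Centre of the mouth of the rack's free hole, 60 mm above the ledge; the hole's floor is 45 mm lower, 15 mm above the ledge. Axes as the rack's.
- spare_vial: Loose vial just like the tall one, standing in the rack's other hole; leave it. Origin: centre of its underside.
- press: Fixed dark wooden gantry. Origin on the ledge under the punch; x along the way in which the stand goes through, y along the beam, z up. Legs at y = +125 and -125 mm leave 220 mm between them, are 44 mm along x and have feet 70 mm along x. The beam, 44 (x) x 280 (y) mm, spans 92 to 132 mm above the ledge; a puck lamp hangs under it to 80 mm at y = -78 mm.
- punch_tip (a point): The pointed lower end of the punch, 44 mm above the ledge at rest, so 16 mm above the top of the stand. It moves with the punch.
- punch_knob (a point): Centre of the flat top of the punch's round wooden knob, 44 mm in diameter, 180 mm above the ledge at rest, straight above the tip.
- punch (a joint): Downward travel of the punch in m: 0 at rest (up), 0.016 when the tip meets the stand's top, 0.022 at its stop. A spring returns it; about 2 N starts it and 5 N takes it to the stand.
- figure: Loose carved wooden figure 150 mm tall on a round base 54 mm wide, standing beside the mouth of the press near its +y leg; leave it. Origin: centre of its underside.
- votive: Loose glass votive cup 56 mm wide, 65 mm tall, standing beside the mouth of the press near its -y leg; leave it. Origin: centre of its underside.
- pot: Loose black clay pot, 136 mm wide, 105 mm tall; leave it. Origin: centre of its underside.
- wedding_vase: Loose white ceramic vase with two spouts and a bridge handle, 100 mm wide, about 160 mm tall; leave it. Origin: centre of its underside.
- bowl: Loose terracotta bowl 110 mm wide, 45 mm tall; leave it. Origin: centre of its underside.
Things that resemble listed ones, but are neither listed nor needed, are in the scene too. Leave any blue look-alike of the rack alone.

How it is judged:
By the outcome, as a careful person would: the job done as asked, in the order asked, and still so for the second after the job is handed in, with the robot touching nothing.
It also fails if it takes over 72 s, if anything falls off the work surface, if the arm or the gripper's body presses on something with over 40 N, if the wrist force passes 120 N, or if a joint passes its speed limit or range.

## Robot

A 6-joint arm with a two-finger parallel gripper is mounted at the origin on the work surface. World frame = base frame: x ahead of the robot, y to its left, z up, the work surface at z = 0. Lengths are in m, angles in rad, forces in N, time in s.
With the tool pointing down it reaches from about 0.35 to 0.775 m from the base axis. Payload 5.5 kg.
Tool frame: the origin (TCP) lies midway between the tips of the shut fingers; the grasp point (between the pads) lies grasp_offset behind it (grasp_offset is the distance from the TCP to the grasp point, in m); z points along the fingers, y is the line along which they close (so a half turn about z gives the same grasp; the last joint's range is limited). The gripper opens to 85 mm and grips with 20 to 120 N. Pads are 22 mm wide; open, the fingers measure 114 mm over their backs; the gripper's body (76 mm by 85 mm) begins 54 mm behind the grasp point. The pads swing forward as they close: fully open they stand 13 mm farther back than shut.
Start: joints at [-1.253, 0.313, 0.046, 1.304, 0, 1.431], TCP at [0.254, -0.516, 0.231] pointing down, gripper open.
Joint ranges: [-2.76, 2.76], [-0.86, 1.69], [-1.03, 1.26], [-2.2, 2.34], [-1.47, 1.5], [-3.14, 3.14]. Speed limits (rad/s): [2.57, 2.57, 3.14, 3.14, 3.14, 3.14].

## Interface

Orientations are given as a unit quaternion [w, x, y, z].
In Python, from workcell import * gives the robot as it stands.
- The arm moves only by the tool step_arm, never from a script. Its argument "deltas" is a list of rows, each a list of 7 numbers: the shift along the world's x, y, z in mm, then the turn, a rotation vector about the world's x, y, z in degrees, then the gripper's target within -1 to 1 (fully open at 1, half-way at 0, shut at -1). A call has 1 to 5 rows; each row shifts and turns the commanded pose from where the row before left it; what a row does not reach is not made up. A row lasts 1/10 s, in which the tool goes at most 50 mm and 8.59 degrees, less where a joint would pass 70% of its speed; a pose out of reach is approached as far as the arm can. A call is refused whole if a number of a shift passes 50 or a number of a turn 8.59, either way. A call with a gripper value outside its range is refused whole. The fingers move at their own pace and stop on an object; "newtons" is the grip in N (left out, the last holds). Time passes only in rows, so rows that do not move let the fingers close. It gives the time, the measured TCP pose, the force, the opening and the grip force at its end, in the units of the state.
- get_state(): the state, without advancing time (a new reading comes with each control period).
- read_camera(name): name is "side" or "top"; returns a dict with "image" (480x640x3 uint8, red, green, blue), "z_map" (480x640 float32, m along the optical axis (not along the pixel's ray), 0 where there is no reading), "K" (3x3 intrinsics, pixels), "world_from_camera" (4x4, takes a point from camera to world coordinates). Camera axes: x right, y down, z forward; pixel columns grow to the right and rows downward; lengths in m; the calibration is good to about 2 mm. A picture is of the moment at which its call begins.
- hand_in(): hands the job in; it is judged then, once.
The state is a dict: "clock": time; "joint_pos": joint angles; "qvel": joint speeds; "tau": joint torques, N m; "tcp_pos": TCP position; "orientation": TCP orientation; "wrist_force": force on the tool from outside, world axes, zero at the start; "ft_torque": the same for the moment, N m; "finger_gap": finger opening in m; "grip_force": force on a finger pad.
Only numpy, scipy, OpenCV 4.12 (cv2) and the standard library are available. Lean on these libraries where they do the work, as an engineer would, in place of code of your own. Each camera call takes 0.05 s, during which the arm holds its last target. There are 200 camera calls.

## Working session

There is one attempt and no reset: what is moved stays moved. The work goes in short steps, Python scripts to look and compute and a tool call to move; the robot and the scene stay as the last step left them, time stands still between calls to the robot, and variables do not carry over. Pictures are saved under pics/ and viewed, at most 10 in all, crops included, and the job is handed in when it is done.

Besides the shell and the picture viewer there is one more tool, called after "Request:" as name([rows], argument=value, ...), one row to a line, values as JSON. step_arm: Moves the arm, as the interface text tells. Its arguments: {"type":"object","properties":{"deltas":{"type":"array","items":{"type":"array","items":{"type":"number"}}},"newtons":{"type":"number"}},"required":["deltas"]}

```bash
mkdir -p pics; ls; cat > h.py <<'E'
from workcell import *
import numpy as np, cv2
def snap(n):
    c=read_camera(n); np.savez('%s.npz'%n,**c); return c
def load(n): return dict(np.load('%s.npz'%n))
def cloud(c):
    K,T=c['K'],c['world_from_camera']; z=c['z_map']; v,u=np.mgrid[:480,:640]
    p=np.stack([(u-K[0,2])/K[0,0]*z,(v-K[1,2])/K[1,1]*z,z],-1)@T[:3,:3].T+T[:3,3]
    p[z==0]=np.nan; return p
def ray(c,u,v,h):
    K,T=c['K'],c['world_from_camera']; d=T[:3,:3]@np.array([(u-K[0,2])/K[0,0],(v-K[1,2])/K[1,1],1]); o=T[:3,3]
    return o+d*(h-o[2])/d[2]
E
python3 - <<'E'
from h import *
s=get_state(); print(s)
for n in('top','side'):
    c=snap(n); cv2.imwrite(f'pics/{n}0.png',c['image'][...,::-1]); print(n,c['K'],c['world_from_camera'].round(3))
E
```

```text
pics
{'clock': 0.0, 'joint_pos': array([-1.25258906e+00,  3.13989987e-01,  4.49764401e-02,  1.30358210e+00,
       -6.76594105e-06,  1.43119142e+00]), 'qvel': array([-9.13612984e-04, -6.46389610e-05,  7.22138167e-04,  9.77363043e-04,
       -5.81656301e-04,  6.70624731e-04]), 'tau': array([ 1.13152277e-03, -4.80627608e+01,  2.98532850e+01,  1.93736394e-02,
        7.16635464e-05,  5.14498311e-06]), 'tcp_pos': array([ 0.25396985, -0.51530975,  0.23041375]), 'orientation': array([-8.95775255e-04,  9.73914805e-01,  2.26912193e-01, -8.36036164e-05]), 'wrist_force': array([-0.02185172, -0.15739741,  0.35257551]), 'ft_torque': array([0.01882395, 0.01607584, 0.00047598]), 'grip_force': 0.0, 'finger_gap': 0.08533371853156717}
top [[438.58041926   0.         322.59147   ]
 [  0.         438.58041926 244.36003166]
 [  0.           0.           1.        ]] [[ 1.700e-02 -9.880e-01  1.530e-01  3.720e-01]
 [-1.000e+00 -1.700e-02 -1.000e-03 -5.000e-03]
 [ 3.000e-03 -1.530e-01 -9.880e-01  1.043e+00]
 [ 0.000e+00  0.000e+00  0.000e+00  1.000e+00]]
side [[561.50778025   0.         318.60499252]
 [  0.         561.50778025 236.14253359]
 [  0.           0.           1.        ]] [[-0.995 -0.042  0.092  0.387]
 [-0.099  0.606 -0.789  0.97 ]
 [-0.022 -0.794 -0.607  0.916]
 [ 0.     0.     0.     1.   ]]
```

View pics/top0.png

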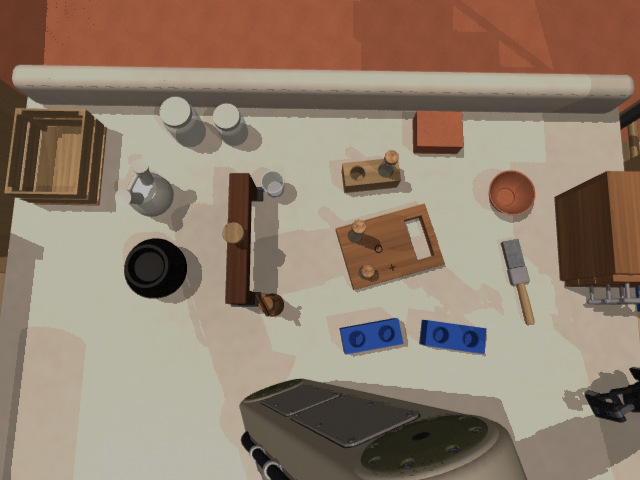

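View pics/side0.png

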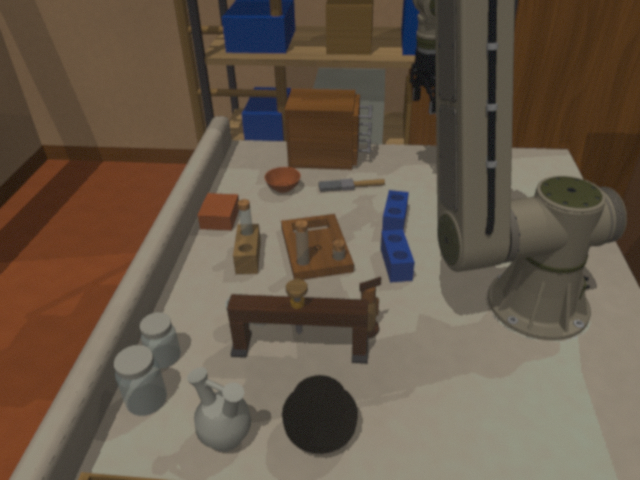

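The top view shows the stand at (390,247), rotated about 15°. The tall vial's cork is at (359,227), the short vial at (368,271), the ring at (378,249) and the slot at (421,238). The rack's free hole is at (357,173), with the spare vial at (390,160). The press knob is at (233,233), the figure at (270,303) and the votive at (273,185). Next I measure these.

```bash
cat >> h.py <<'E'
def rect(P,res=1000):
    r=cv2.minAreaRect((P[:,:2]*1000).astype(np.float32)); return r
def pts(c,box,zl,zh):
    p=cloud(c); u0,u1,v0,v1=box; q=p[v0:v1,u0:u1].reshape(-1,3); return q[(q[:,2]>zl)&(q[:,2]<zh)]
def stand(c,box):
    # slab top face from depth: metric rectangle, + slot
    p=cloud(c); u0,u1,v0,v1=box; m=np.zeros((480,640),np.uint8)
    m[v0:v1,u0:u1]=((abs(p[...,2]-0.028)<0.008))[v0:v1,u0:u1]
    cs,_=cv2.findContours(m,cv2.RETR_EXTERNAL,cv2.CHAIN_APPROX_NONE); k=max(cs,key=cv2.contourArea)[:,0]
    P=np.array([ray(c,u,v,.028) for u,v in k]); return rect(P)
E
python3 - <<'E'
from h import *
c=load('top'); p=cloud(c)
print('stand',stand(c,(325,455,195,300)))
g=cv2.cvtColor(c['image'],cv2.COLOR_RGB2GRAY)
print('ring px z',ray(c,378,249,.028), 'slot',ray(c,421,238,.028),'cross',ray(c,392,267,.028))
for n,b,zl,zh in [('tall cork',(340,375,210,245),.125,.155),('short cork',(355,382,258,285),.06,.08),('rack',(335,410,150,200),.05,.07),('spare',(375,405,145,175),.13,.17),('knob',(215,250,215,250),.165,.19),('beam',(220,260,165,310),.12,.145),('figure',(255,295,285,325),.05,.17),('votive',(255,292,168,202),.03,.08)]:
    q=pts(c,b,zl,zh); r=rect(q); print(n,len(q),np.round(r[0],1),np.round(r[1],1),round(r[2],1),'zmed',np.median(q[:,2]).round(4),'top',q[:,2].max().round(3))
print('free px',ray(c,357,173,.06))
for n,s in [('top',4)]:
    im=c['image'][...,::-1]
    cv2.imwrite('pics/crop.png',cv2.resize(im[145:315,215:415],None,fx=3.5,fy=3.5,interpolation=cv2.INTER_CUBIC))
E
```

```text
stand ((528.6824951171875, -161.52078247070312), (150.3664093017578, 220.68173217773438), 16.966777801513672)
ring px z [ 0.52017913 -0.13509901  0.028     ] slot [ 0.54804968 -0.2361453   0.028     ] cross [ 0.47849188 -0.16754282  0.028     ]
tall cork 173 [550.4 -79.7] [28.6 27.3] 0.8 zmed 0.1433 top 0.148
short cork 143 [ 464.1 -106.3] [27.4 29.1] 0.8 zmed 0.0704 top 0.075
rack 996 [ 697.4 -115.6] [ 57.6 130.5] 7.2 zmed 0.0604 top 0.07
spare 183 [ 700.8 -148. ] [28.8 28.6] 74.3 zmed 0.1502 top 0.154
knob 382 [526.1 174.9] [42.3 42.2] 47.6 zmed 0.1804 top 0.185
beam 2510 [523.  161.5] [287.   71.9] 1.2 zmed 0.1326 top 0.139
figure 374 [387.9 111.4] [44.3 44.9] 71.5 zmed 0.1306 top 0.156
votive 317 [667.8 123. ] [55.1 70. ] 4.0 zmed 0.0572 top 0.071
free px [ 0.69327143 -0.0825193   0.06      ]
```

View pics/crop.png

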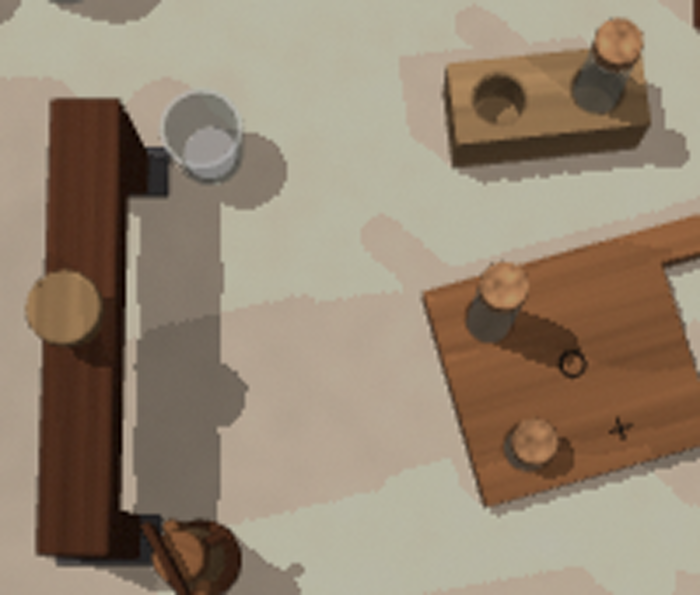

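The crop shows the ring at about (572,363), clear of the tall vial's shadow. The free hole at (498,98) is empty. The stand pose fits all the given offsets: rectangle 150.4×220.7, ring within 0.5 mm, vial within 0.5 mm. The rack fits too. Moving above the tall vial.

Request:
step_arm([
  [25,36,0,0,0,6,0.3],
  [25,36,0,0,0,6,0.3],
  [25,36,0,0,0,6,0.3],
  [25,36,0,0,0,6,0.3],
  [25,36,0,0,0,6,0.3],
], newtons=30)

```text
clock: 0.6
tcp_pos: [0.3796, -0.3342, 0.2309]
orientation: [-0.0, 0.881, 0.473, 0.0]
wrist_force: [0.9, -1.1, -0.4]
finger_gap: 0.0551
grip_force: 0.0
```

Request:
step_arm([
  [25,36,0,0,0,6,0.3],
  [25,36,0,0,0,6,0.3],
  [25,36,0,0,0,6,0.3],
  [25,36,0,0,0,6,0.3],
  [25,36,0,0,0,6,0.3],
])

```text
clock: 1.1
tcp_pos: [0.5047, -0.1541, 0.231]
orientation: [-0.0, 0.729, 0.685, -0.0]
wrist_force: [0.2, -0.9, 0.1]
finger_gap: 0.0558
grip_force: 0.0
```

Request:
step_arm([
  [23,36,0,0,0,6,0.3],
  [23,38,0,0,0,5,0.3],
  [0,0,0,0,0,0,0.3],
  [0,0,0,0,0,0,0.3],
])

```text
clock: 1.5
tcp_pos: [0.5501, -0.0808, 0.2307]
orientation: [-0.001, 0.66, 0.751, -0.0]
wrist_force: [-0.2, -0.5, 1.2]
finger_gap: 0.0558
grip_force: 0.0
```

```bash
python3 - <<'E'
import workcell
from h import *
print(dir(workcell)); print(getattr(workcell,'grasp_offset',None))
from scipy.spatial.transform import Rotation as R
s=get_state();q=s['orientation'];M=R.from_quat(q[[1,2,3,0]]).as_matrix();print(s['tcp_pos'],M.round(3),s['finger_gap'],s['joint_pos'])
E
```

```text
['MotionError', '__builtins__', '__cached__', '__doc__', '__file__', '__loader__', '__name__', '__package__', '__spec__', 'get_state', 'grasp_offset', 'hand_in', 'read_camera']
0.0187
[ 0.55005438 -0.08076536  0.23066576] [[-0.128  0.992 -0.001]
 [ 0.992  0.128  0.   ]
 [ 0.    -0.001 -1.   ]] 0.05578092532091296 [-2.89982687e-01  2.77304745e-01 -4.63554915e-03  1.29013852e+00
 -3.76962257e-04  1.15267990e+00]
```

Request:
step_arm([
  [0.3,1,-40,0,0,0,0.3],
  [0,0,-40,0,0,0,0.3],
  [0,0,-36,0,0,0,0.3],
  [0,0,-20,0,0,0,0.3],
  [0,0,0,0,0,0,0.3],
])

```text
clock: 2.0
tcp_pos: [0.5469, -0.0815, 0.092]
orientation: [-0.003, 0.662, 0.749, -0.002]
wrist_force: [-1.5, -0.4, -0.7]
finger_gap: 0.0557
grip_force: 0.0
```

Request:
step_arm([
  [0,0,0,0,0,0,-1],
  [0,0,0,0,0,0,-1],
  [0,0,0,0,0,0,-1],
  [0,0,0,0,0,0,-1],
  [0,0,0,0,0,0,-1],
], newtons=30)

```text
clock: 2.5
tcp_pos: [0.5515, -0.0813, 0.0969]
orientation: [0.002, 0.661, 0.75, 0.0]
wrist_force: [-2.1, -1.7, 6.4]
finger_gap: 0.0291
grip_force: 31.1
```

Request:
step_arm([
  [0,0,10,0,0,0,-1],
  [0,0,20,0,0,0,-1],
  [0,0,25,0,0,0,-1],
  [0,0,25,0,0,0,-1],
  [0,0,10,0,0,0,-1],
])

```text
clock: 3.0
tcp_pos: [0.5516, -0.0809, 0.1883]
orientation: [0.002, 0.661, 0.75, 0.001]
wrist_force: [0.2, -1.1, -0.8]
finger_gap: 0.029
grip_force: 30.5
```

Request:
step_arm([
  [20,0,0,0,0,0,-1],
  [35,0,0,0,0,0,-1],
  [35,-1,0,0,0,0,-1],
  [30,-1,0,0,0,0,-1],
  [20,0,0,0,0,0,-1],
])

```text
clock: 3.5
tcp_pos: [0.6919, -0.0827, 0.1841]
orientation: [-0.0, 0.661, 0.75, -0.0]
wrist_force: [0.3, 0.2, -2.0]
finger_gap: 0.0291
grip_force: 30.5
```

Request:
step_arm([
  [2,0,0,0,0,0,-1],
  [0,0,0,0,0,0,-1],
  [0,0,0,0,0,0,-1],
  [0,0,0,0,0,0,-1],
  [0,0,0,0,0,0,-1],
])

```text
clock: 4.0
tcp_pos: [0.6918, -0.0828, 0.1859]
orientation: [0.0, 0.661, 0.75, 0.0]
wrist_force: [-0.4, 1.1, -0.1]
finger_gap: 0.0295
grip_force: 30.5
```

```bash
python3 - <<'E'
from h import *
s=get_state();print(s['tcp_pos'],s['orientation'].round(4),s['finger_gap'],s['wrist_force'])
c=snap('side'); t=snap('top')
a=cv2.resize(c['image'][160:300,180:330,::-1],None,fx=3.5,fy=3.5,interpolation=cv2.INTER_CUBIC)
b=cv2.resize(t['image'][110:250,310:410,::-1],None,fx=3.5,fy=3.5,interpolation=cv2.INTER_CUBIC)[:490]
cv2.imwrite('pics/both.png',np.hstack([a[:,:430],b]))
E
```

```text
[ 0.69177549 -0.08283837  0.18588819] [1.000e-04 6.612e-01 7.502e-01 1.000e-04] 0.029457977682643632 [-0.35775639  1.11806725 -0.0929718 ]
```

View pics/both.png

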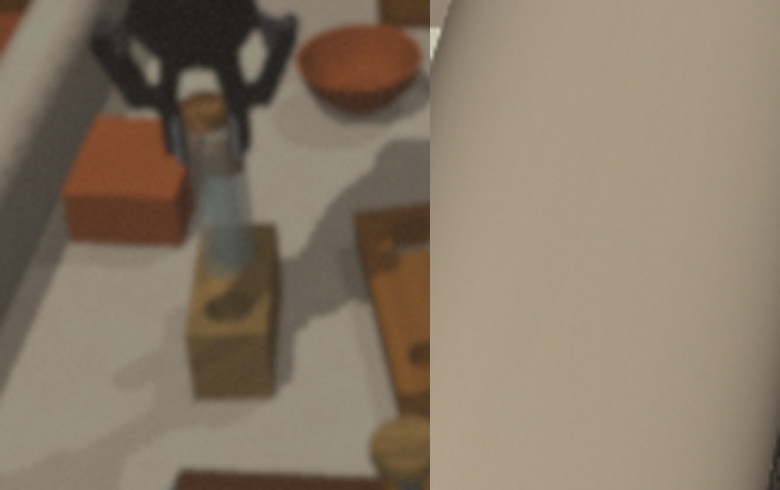

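The side view shows the vial held about upright above the free hole. Its bottom is at about (230,262) in the crop, with the hole at (232,300). The top view is blocked by the arm. I'll check tilt and centre from the side depth.

```bash
python3 - <<'E'
from h import *
c=load('side');p=cloud(c).reshape(-1,3)
q=p[(abs(p[:,0]-.693)<.03)&(abs(p[:,1]+.083)<.03)]
for z in np.arange(.06,.25,.012):
    k=q[(q[:,2]>=z)&(q[:,2]<z+.012)]
    if len(k)>4: print(round(z,3),len(k),'x',np.percentile(k[:,0],[2,50,98]).round(4),'y',np.percentile(k[:,1],[2,50,98]).round(4))
# rack top seen from side
r=p[(abs(p[:,2]-.06)<.004)&(abs(p[:,0]-.697)<.06)&(abs(p[:,1]+.115)<.1)]
print(rect(r),len(r))
E
```

```text
0.06 162 x [0.6647 0.6905 0.7208] y [-0.1121 -0.0828 -0.054 ]
0.096 34 x [0.6768 0.6871 0.7027] y [-0.0785 -0.0696 -0.0646]
0.108 49 x [0.6761 0.6864 0.7022] y [-0.081  -0.0693 -0.0647]
0.12 54 x [0.677  0.6877 0.703 ] y [-0.0824 -0.069  -0.0652]
0.132 52 x [0.6769 0.6893 0.7041] y [-0.0793 -0.0689 -0.0632]
0.144 51 x [0.6768 0.6875 0.703 ] y [-0.0785 -0.0698 -0.0636]
0.156 53 x [0.6767 0.6861 0.7035] y [-0.0811 -0.0701 -0.0652]
0.168 55 x [0.6769 0.689  0.7047] y [-0.0836 -0.0693 -0.065 ]
0.18 59 x [0.673  0.6877 0.707 ] y [-0.0816 -0.0697 -0.0642]
0.192 104 x [0.664  0.6876 0.7161] y [-0.0846 -0.0726 -0.0643]
0.204 114 x [0.6641 0.6873 0.7178] y [-0.086  -0.0725 -0.0641]
0.216 104 x [0.6636 0.6902 0.7182] y [-0.0824 -0.0722 -0.0649]
0.228 151 x [0.6635 0.6918 0.722 ] y [-0.096  -0.0747 -0.0663]
0.24 58 x [0.6635 0.6742 0.7223] y [-0.0989 -0.073  -0.0661]
((696.7709350585938, -114.86900329589844), (57.5845832824707, 135.19345092773438), 7.693976879119873) 445
```

Request:
step_arm([
  [2,-2,0,0,0,0,-1],
  [0,0,-15,0,0,0,-1],
  [0,0,-15,0,0,0,-1],
  [0,0,-6,0,0,0,-1],
  [0,0,-5,0,0,0,-1],
])

```text
clock: 4.6
tcp_pos: [0.6943, -0.0849, 0.1438]
orientation: [-0.0, 0.661, 0.75, -0.0]
wrist_force: [-0.2, 0.2, 0.4]
finger_gap: 0.0292
grip_force: 30.5
```

Request:
step_arm([
  [0,0,-4,0,0,0,-1],
  [0,0,-4,0,0,0,-1],
  [0,0,0,0,0,0,-1],
])

```text
clock: 4.9
tcp_pos: [0.6944, -0.0848, 0.1361]
orientation: [-0.0, 0.661, 0.75, -0.0]
wrist_force: [0.5, 0.7, -1.6]
finger_gap: 0.0295
grip_force: 30.5
```

It's entering freely, so I continue down.

Request:
step_arm([
  [0,0,-8,0,0,0,-1],
  [0,0,-8,0,0,0,-1],
  [0,0,-7,0,0,0,-1],
  [0,0,-5,0,0,0,-1],
  [0,0,-2,0,0,0,-1],
])

```text
clock: 5.4
tcp_pos: [0.6939, -0.0847, 0.1052]
orientation: [-0.001, 0.661, 0.75, -0.0]
wrist_force: [-0.0, 0.1, -0.3]
finger_gap: 0.0297
grip_force: 30.5
```

Request:
step_arm([
  [0,0,-1,0,0,0,-1],
  [0,0,0,0,0,0,-0.2],
  [0,0,0,0,0,0,0.2],
  [0,0,0,0,0,0,0.3],
  [0,0,0,0,0,0,0.3],
])

```text
clock: 5.9
tcp_pos: [0.6947, -0.0849, 0.1057]
orientation: [0.0, 0.661, 0.75, 0.0]
wrist_force: [0.1, 0.5, 0.1]
finger_gap: 0.0553
grip_force: 0.0
```

Request:
step_arm([
  [0,0,15,0,0,0,0.3],
  [0,0,30,0,0,0,0.3],
  [0,0,40,0,0,0,0.3],
  [0,0,30,0,0,0,0.3],
  [0,0,0,0,0,0,0.3],
])

```text
clock: 6.4
tcp_pos: [0.6969, -0.0854, 0.2266]
orientation: [0.004, 0.661, 0.75, 0.002]
wrist_force: [0.4, -0.5, 0.6]
finger_gap: 0.0554
grip_force: 0.0
```

Request:
step_arm([
  [-30,-25,0,0,0,2,0.4],
  [-30,-30,0,0,0,2,0.4],
  [-30,-30,0,0,0,2,0.4],
  [-30,-30,0,0,0,2,0.4],
  [-26,-30,0,0,0,2,0.4],
])

```text
clock: 6.9
tcp_pos: [0.5467, -0.2305, 0.2199]
orientation: [-0.0, 0.593, 0.806, -0.0]
wrist_force: [0.1, -0.3, 0.2]
finger_gap: 0.06
grip_force: 0.0
```

Request:
step_arm([
  [0,0,-35,0,0,0,0.4],
  [0,0,-35,0,0,0,0.4],
  [0,0,-35,0,0,0,0.4],
  [0,0,-35,0,0,0,0.4],
  [0,0,0,0,0,0,0.4],
])

```text
clock: 7.4
tcp_pos: [0.5444, -0.2276, 0.0749]
orientation: [-0.005, 0.593, 0.805, -0.0]
wrist_force: [-0.8, 0.6, 0.4]
finger_gap: 0.0598
grip_force: 0.0
```

```bash
python3 - <<'E'
from h import *
s=get_state();print(s['tcp_pos'],s['orientation'].round(4),s['finger_gap'])
c=snap('side'); t=snap('top')
for n,c in(('side',c),('top',t)):
    p=cloud(c);q=p.reshape(-1,3)
    r=q[(abs(q[:,2]-.028)<.006)&(abs(q[:,0]-.53)<.17)&(abs(q[:,1]+.16)<.17)]
    print(n,len(r),rect(r))
    k=q[(q[:,2]>.09)&(abs(q[:,0]-.693)<.025)&(abs(q[:,1]+.083)<.025)]
    if len(k): print('vial top',k[:,2].max(),rect(k))
a=cv2.resize(load('side')['image'][170:300,200:400,::-1],None,fx=4,fy=4,interpolation=cv2.INTER_CUBIC)
cv2.imwrite('pics/s2.png',a)
E
```

```text
[ 0.54443718 -0.22764215  0.07494964] [-5.100e-03  5.933e-01  8.050e-01 -5.000e-04] 0.05983335922612443
side 2707 ((585.9862670898438, -144.00750732421875), (271.982177734375, 227.48841857910156), 17.107271194458008)
vial top 0.15490007334553046 ((693.120361328125, -82.52100372314453), (28.969240188598633, 34.96239471435547), 20.68556022644043)
top 3940 ((556.97265625, -127.60346221923828), (184.12628173828125, 271.93157958984375), 82.88520050048828)
vial top 0.1542601940037358 ((692.6016845703125, -82.6374740600586), (28.307323455810547, 28.995100021362305), 30.239633560180664)
```

View pics/s2.png

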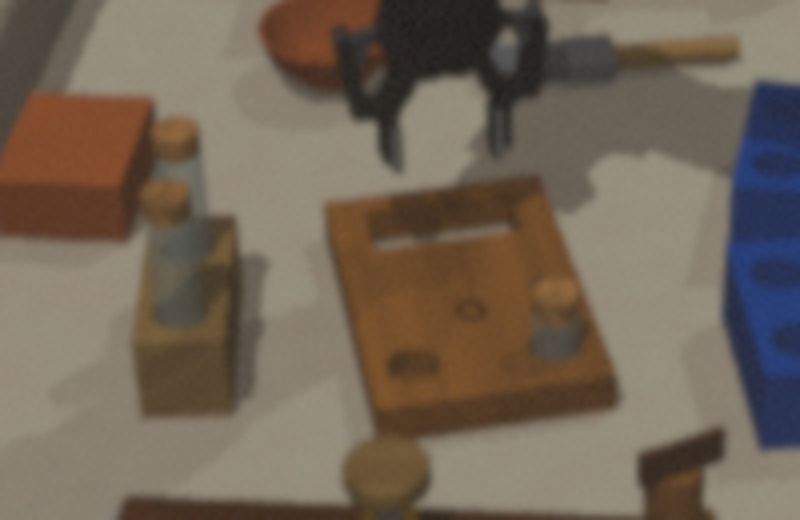

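The tall vial sits in the rack's free hole, with its top at about 0.15 m and its centre at (693,−82.5). The stand still lies as before, with the ring at (470,310) and the slot at (445,215) in the crop. Descending into the slot.

Request:
step_arm([
  [0,-1,0,0,0,0,0.4],
  [1,-1,-15,0,0,0,0.4],
  [0,0,-10,0,0,0,0.4],
  [0,0,0,0,0,0,0.4],
])

```text
clock: 7.9
tcp_pos: [0.5493, -0.2317, 0.0553]
orientation: [-0.0, 0.593, 0.805, 0.0]
wrist_force: [-1.2, 0.5, 0.3]
finger_gap: 0.0598
grip_force: 0.0
```

```bash
python3 - <<'E'
from h import *
s=get_state();print(s['tcp_pos'],s['orientation'].round(4),s['finger_gap'],s['wrist_force'])
c=load('side'); print(ray(c,317.5,247.5,.028))
print(ray(c,200+372/4,170+240/4,.028),ray(c,200+520/4,170+228/4,.028))
E
```

```text
[ 0.54926086 -0.2317214   0.05526463] [-2.000e-04  5.932e-01  8.051e-01  0.000e+00] 0.05979135017099452 [-1.17473021  0.46515127  0.28564151]
[ 0.51941955 -0.13682768  0.028     ]
[ 0.59161537 -0.20615196  0.028     ] [ 0.49499809 -0.22619866  0.028     ]
```

Request:
step_arm([
  [0,1,-15,0,0,0,0.4],
  [0,0,-12,0,0,0,0.4],
  [0,0,-10,0,0,0,0.4],
  [0,0,-6,0,0,0,0.4],
  [0,0,0,0,0,0,0.4],
])

```text
clock: 8.4
tcp_pos: [0.5487, -0.2304, 0.0113]
orientation: [-0.001, 0.593, 0.805, -0.0]
wrist_force: [-0.1, 0.2, -0.3]
finger_gap: 0.0594
grip_force: 0.0
```

Request:
step_arm([
  [0,0,0,0,0,0,0.55],
  [-3,9,0,0,0,0,0.55],
  [-2,8,0,0,0,-2,0.55],
  [-1,10,0,0,0,-2,0.55],
  [-1,10,0,0,0,-2,0.55],
], newtons=20)

```text
clock: 8.9
tcp_pos: [0.5425, -0.1941, 0.013]
orientation: [0.001, 0.635, 0.772, -0.001]
wrist_force: [-0.4, -2.8, -2.3]
finger_gap: 0.0661
grip_force: 1.5
```

Request:
step_arm([
  [-1,10,0,0,0,-2,0.55],
  [-1,10,0,0,0,-2,0.55],
  [-1,10,0,0,0,-2,0.55],
  [-1,10,0,0,0,-2,0.55],
  [-1,10,0,0,0,-1.5,0.55],
])

```text
clock: 9.4
tcp_pos: [0.5374, -0.144, 0.0129]
orientation: [0.001, 0.697, 0.717, -0.001]
wrist_force: [-0.2, -3.4, -0.6]
finger_gap: 0.0661
grip_force: 1.6
```

```bash
python3 - <<'E'
from h import *
s=get_state();print(s['tcp_pos'],s['orientation'].round(4),s['finger_gap'],s['wrist_force'])
c=snap('side')
cv2.imwrite('pics/s3.png',cv2.resize(c['image'][150:310,200:400,::-1],None,fx=3.7,fy=3.7,interpolation=cv2.INTER_CUBIC))
E
```

```text
[ 0.53740132 -0.14395585  0.01294091] [ 1.000e-03  6.969e-01  7.172e-01 -5.000e-04] 0.06608641337911475 [-0.18400801 -3.41848485 -0.56470713]
```

View pics/s3.png

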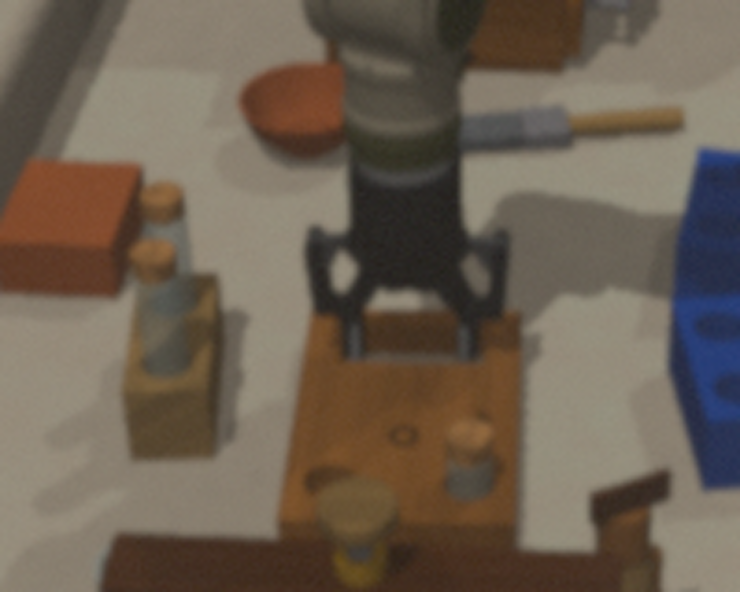

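The stand has straightened and sits square on both fingers. The ring is at crop (403,435) and the short vial is still in its hole. Pushing on towards the press.

Request:
step_arm([
  [-1,14,0,0,0,0,0.55],
  [-1,16,0,0,0,0,0.55],
  [-1,16,0,0,0,0,0.55],
  [-1,16,0,0,0,0,0.55],
  [0,16,0,0,0,0,0.55],
])

```text
clock: 9.95
tcp_pos: [0.5337, -0.065, 0.0129]
orientation: [0.001, 0.696, 0.718, -0.0]
wrist_force: [1.0, -5.0, 2.0]
finger_gap: 0.0662
grip_force: 2.6
```

Request:
step_arm([
  [-1,16,0,0,0,0,0.55],
  [-1,16,0,0,0,0,0.55],
  [-1,16,0,0,0,0,0.55],
  [-1,14,0,0,0,0,0.55],
  [0,10,0,0,0,0,0.55],
])

```text
clock: 10.45
tcp_pos: [0.5294, 0.0072, 0.0129]
orientation: [0.001, 0.696, 0.718, -0.0]
wrist_force: [0.3, -6.3, 3.4]
finger_gap: 0.066
grip_force: 3.2
```

```bash
python3 - <<'E'
from h import *
c0=load('side'); print('old ring',ray(c0,308.9,267.6,.028))
s=get_state();print(s['tcp_pos'],s['orientation'].round(4),s['finger_gap'],s['wrist_force'])
c=snap('side')
cv2.imwrite('pics/s4.png',cv2.resize(c['image'][220:380,210:410,::-1],None,fx=3.7,fy=3.7,interpolation=cv2.INTER_CUBIC))
E
```

```text
old ring [ 0.53242058 -0.05744257  0.028     ]
[0.52940208 0.00722107 0.01288436] [ 7.000e-04  6.960e-01  7.181e-01 -3.000e-04] 0.06600945868183675 [ 0.32929796 -6.29889358  3.35932464]
```

View pics/s4.png

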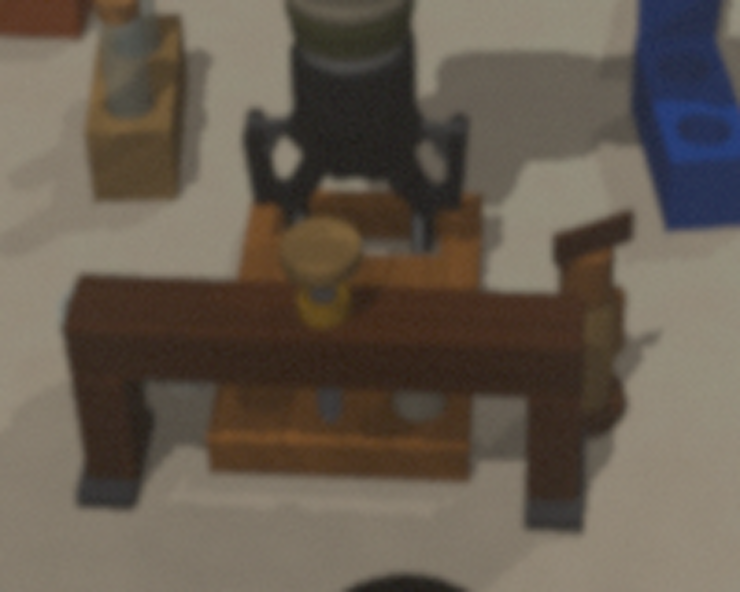

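Request:
step_arm([
  [0,13,0,0,0,0,0.55],
  [0,16,0,0,0,0,0.55],
  [0,16,0,0,0,0,0.55],
  [0,12,0,0,0,0,0.55],
  [0,6,0,0,0,0,0.55],
])

```text
clock: 11.0
tcp_pos: [0.5292, 0.0698, 0.0126]
orientation: [0.0, 0.696, 0.718, -0.0]
wrist_force: [0.5, -7.5, 3.2]
finger_gap: 0.0661
grip_force: 3.5
```

```bash
python3 - <<'E'
from h import *
c0=load('side'); print('tip?',ray(c0,210+332/3.7,220+422/3.7,.044))
s=get_state();print(s['tcp_pos'],s['orientation'].round(4),s['finger_gap'],s['wrist_force'])
c=snap('side')
cv2.imwrite('pics/s5.png',cv2.resize(c['image'][300:380,250:350,::-1],None,fx=7,fy=7,interpolation=cv2.INTER_CUBIC))
E
```

```text
tip? [0.52500511 0.17376279 0.044     ]
[0.52920631 0.06982659 0.01255743] [ 4.00e-04  6.96e-01  7.18e-01 -4.00e-04] 0.06609782338855316 [ 0.52818776 -7.47713105  3.20960017]
```

View pics/s5.png

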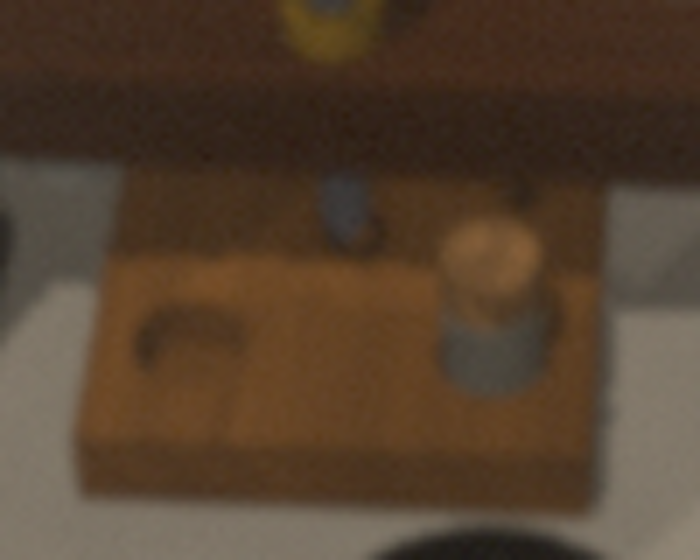

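```bash
python3 - <<'E'
from h import *
c=load('side'); f=lambda u,v,h: ray(c,250+u/7,300+v/7,h)
print('tip',f(348,249,.044),'ring',f(366,236,.028))
a,b=f(80,436,.028),f(595,458,.028); print(a,b,np.linalg.norm(a-b)); m=(a+b)/2; d=(a-b)/np.linalg.norm(a-b); n=np.array([-d[1],d[0],0]); print('n',n,'ring by edge',m-82*n)
# depth-based front top edge
p=cloud(c).reshape(-1,3); q=p[(abs(p[:,2]-.028)<.005)&(p[:,1]>.2)&(p[:,1]<.3)&(abs(p[:,0]-.525)<.1)]
print(len(q),rect(q),q.max(0),q.min(0))
E
```

```text
tip [0.52450698 0.17796539 0.044     ] ring [0.52223531 0.15777166 0.028     ]
[0.59518167 0.24111826 0.028     ] [0.44653433 0.23718412 0.028     ] 0.14869939308083377
n [-0.02645703  0.99964995  0.        ] ring by edge [ 2.69033466e+00 -8.17321448e+01  2.80000000e-02]
1081 ((524.4119262695312, 220.6805877685547), (149.55686950683594, 46.3674201965332), 2.4569625854492188) [0.59945018 0.2469084  0.03299077] [0.44924712 0.20019923 0.02315972]
```

Request:
step_arm([
  [0,6,0,0,0,0,0.55],
  [1,6,0,0,0,0,0.55],
  [1,4,0,0,0,0,0.55],
  [0,2,0,0,0,0,0.55],
  [0,0,0,0,0,0,0.55],
])

```text
clock: 11.55
tcp_pos: [0.5309, 0.087, 0.0123]
orientation: [-0.0, 0.696, 0.718, -0.001]
wrist_force: [-0.6, -4.5, 3.9]
finger_gap: 0.0663
grip_force: 2.4
```

```bash
python3 - <<'E'
from h import *
s=get_state();print(s['tcp_pos'],s['finger_gap'],s['wrist_force'])
cs=[snap('side') for _ in range(4)]
im=np.mean([c['image'].astype(float) for c in cs],0)
im=np.clip(im*1.5,0,255).astype(np.uint8)
cv2.imwrite('pics/s6.png',cv2.resize(im[318:378,258:338,::-1],None,fx=10,fy=10,interpolation=cv2.INTER_CUBIC))
c=cs[-1]
p=cloud(c).reshape(-1,3); q=p[(abs(p[:,2]-.028)<.005)&(p[:,1]>.2)&(p[:,1]<.3)&(abs(p[:,0]-.525)<.1)]
print(len(q),rect(q))
E
```

```text
[0.53094006 0.08697763 0.01234988] 0.06629058949517273 [-0.61328979 -4.49540028  3.9426895 ]
1477 ((526.7013549804688, 230.86434936523438), (151.01023864746094, 62.158504486083984), 0.30800893902778625)
```

View pics/s6.png

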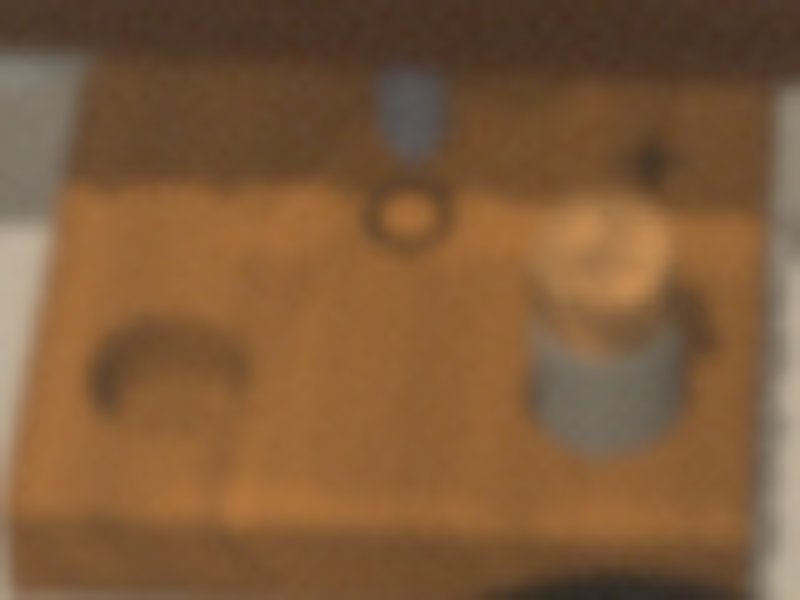

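```bash
python3 - <<'E'
from h import *
c=load('side'); f=lambda u,v,h: ray(c,258+(u+.5)/10-.5,318+(v+.5)/10-.5,h).round(4)
print('ring',f(408,213,.028),'tip',f(413,165,.044), 'tip px moves/mm',f(413,155,.044)); print('ring edges',f(365,213,.028),f(453,213,.028),f(408,180,.028),f(408,248,.028))
print('corners',f(15,520,.028),f(755,530,.028))
# projection of a ring-centred tip
K,T=c['K'],np.linalg.inv(c['world_from_camera'])
r=f(408,213,.028); P=T@np.r_[r[:2],.044,1]; print('ideal tip crop',((K@P[:3]/P[2])[:2]-[258,318])*10)
E
```

```text
ring [0.5287 0.1728 0.028 ] tip [0.5268 0.1739 0.044 ] tip px moves/mm [0.5272 0.1711 0.044 ]
ring edges [0.5378 0.1735 0.028 ] [0.5193 0.1721 0.028 ] [0.5299 0.1636 0.028 ] [0.5275 0.1825 0.028 ]
corners [0.5966 0.2597 0.028 ] [0.4494 0.2503 0.028 ]
ideal tip crop [400.31908308 156.07532461]
```

Request:
step_arm([
  [-1,1,0,0,0,0,0.55],
  [-1,0.7,0,0,0,0,0.55],
  [0,0,0,0,0,0,0.55],
  [0,0,0,0,0,0,0.4],
  [0,0,0,0,0,0,0.4],
])

```text
clock: 12.25
tcp_pos: [0.5299, 0.089, 0.0124]
orientation: [0.0, 0.696, 0.718, 0.0]
wrist_force: [1.1, -3.1, 0.9]
finger_gap: 0.06
grip_force: 1.4
```

Request:
step_arm([
  [0,-5,0,0,0,0,0.4],
  [0,0,0,0,0,0,0.4],
  [0,0,15,0,0,0,0.4],
  [0,0,35,0,0,0,0.4],
  [0,-5,45,0,0,0,0.4],
])

```text
clock: 12.75
tcp_pos: [0.5266, 0.0796, 0.106]
orientation: [-0.003, 0.696, 0.718, -0.002]
wrist_force: [0.4, -0.1, 0.3]
finger_gap: 0.0598
grip_force: 0.0
```

Request:
step_arm([
  [0,-5,45,0,0,0,-1],
  [0,-5,45,0,0,0,-1],
  [0,0,30,0,0,0,-1],
  [0,0,0,0,0,0,-1],
  [0,0,0,0,0,0,-1],
])

```text
clock: 13.25
tcp_pos: [0.5293, 0.0691, 0.2275]
orientation: [-0.0, 0.696, 0.718, 0.0]
wrist_force: [-0.7, -0.4, -0.8]
finger_gap: -0.0002
grip_force: 0.0
```

```bash
python3 - <<'E'
from h import *
s=get_state();print(s['tcp_pos'],s['finger_gap'],s['wrist_force'])
cs=[snap('side') for _ in range(4)]
im=np.clip(np.mean([c['image'].astype(float) for c in cs],0)*1.5,0,255).astype(np.uint8)
b=cv2.resize(im[318:378,258:338,::-1],None,fx=10,fy=10,interpolation=cv2.INTER_CUBIC)
cv2.imwrite('pics/s7.png',b)
E
```

```text
[0.52927883 0.06913401 0.22745302] -0.00018608630347681352 [-0.65079979 -0.42254372 -0.75763978]
```

View pics/s7.png

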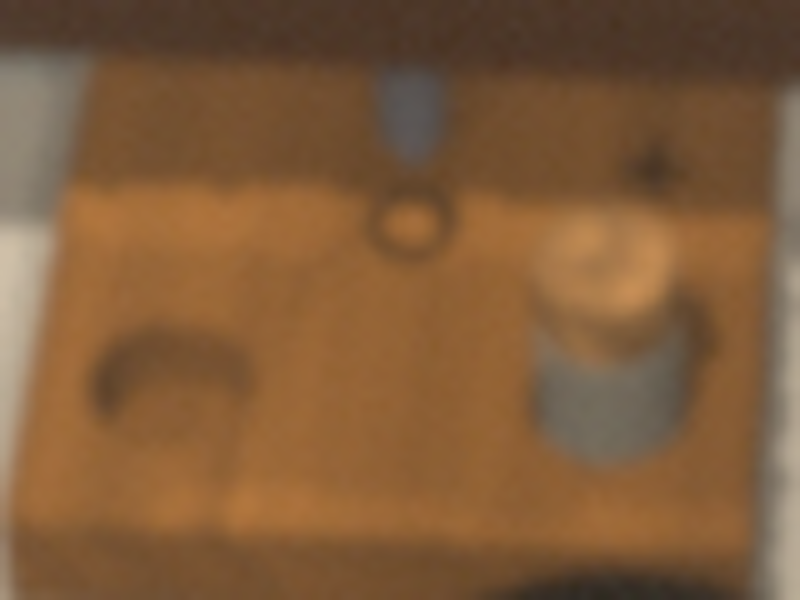

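The ring at (412,220) now lies within about 2 mm of the spot under the tip at (413,165). The stand stayed put as the fingers left. Moving over the knob.

Request:
step_arm([
  [-1,25,0,0,0,0,-1],
  [-1,35,0,0,0,0,-1],
  [-1,30,0,0,0,0,-1],
  [0,15,0,0,0,0,-1],
  [0,0,0,0,0,0,-1],
])

```text
clock: 13.95
tcp_pos: [0.5257, 0.1754, 0.2261]
orientation: [-0.001, 0.695, 0.719, -0.001]
wrist_force: [-0.2, -0.7, -0.9]
finger_gap: -0.0
grip_force: 0.0
```

Request:
step_arm([
  [0,0,-20,0,0,0,-1],
  [0,0,-15,0,0,0,-1],
  [0,0,-6,0,0,0,-1],
  [0,0,0,0,0,0,-1],
  [0,0,0,0,0,0,-1],
])

```text
clock: 14.45
tcp_pos: [0.5267, 0.1733, 0.1867]
orientation: [0.0, 0.697, 0.717, 0.0]
wrist_force: [-0.3, 0.6, 0.2]
finger_gap: 0.0
grip_force: 0.0
```

Request:
step_arm([
  [0,0,-5,0,0,0,-1],
  [0,0,-4,0,0,0,-1],
  [0,0,-4,0,0,0,-1],
  [0,0,0,0,0,0,-1],
])

```text
clock: 14.85
tcp_pos: [0.5271, 0.1738, 0.1735]
orientation: [0.001, 0.696, 0.718, 0.001]
wrist_force: [2.9, -0.5, 3.6]
finger_gap: 0.0005
grip_force: 1.5
```

Request:
step_arm([
  [0,0,-4,0,0,0,-1],
  [0,0,-3,0,0,0,-1],
  [0,0,-2,0,0,0,-1],
  [0,0,-1,0,0,0,-1],
  [0,0,0,0,0,0,-1],
])

```text
clock: 15.35
tcp_pos: [0.5271, 0.1738, 0.164]
orientation: [0.001, 0.696, 0.718, 0.001]
wrist_force: [2.4, -2.0, 6.4]
finger_gap: -0.0
grip_force: 3.2
```

Request:
step_arm([
  [0,0,-1,0,0,0,-1],
  [0,0,-1,0,0,0,-1],
  [0,0,0,0,0,0,-1],
])

```text
clock: 15.65
tcp_pos: [0.5272, 0.1738, 0.1635]
orientation: [0.001, 0.696, 0.718, 0.001]
wrist_force: [-1.2, -1.7, 14.5]
finger_gap: -0.0001
grip_force: 7.6
```

Force rose to 14.5 N with the tool stopped, so the tip is on the wood. Retracting straight up, then clear.

Request:
step_arm([
  [0,0,4,0,0,0,-1],
  [0,0,6,0,0,0,-1],
  [0,0,10,0,0,0,-1],
  [0,0,25,0,0,0,-1],
  [0,0,35,0,0,0,-1],
])

```text
clock: 16.15
tcp_pos: [0.5238, 0.1738, 0.2397]
orientation: [-0.002, 0.696, 0.718, -0.003]
wrist_force: [1.1, 0.5, 1.6]
finger_gap: -0.0
grip_force: 0.0
```

Request:
step_arm([
  [0,-40,10,0,0,0,-1],
  [0,-45,0,0,0,0,-1],
  [0,-45,0,0,0,0,-1],
  [0,-45,0,0,0,0,-1],
  [0,-20,0,0,0,0,-1],
])

```text
clock: 16.65
tcp_pos: [0.5251, -0.0236, 0.2507]
orientation: [-0.001, 0.697, 0.717, -0.001]
wrist_force: [0.4, 0.3, -0.4]
finger_gap: 0.0003
grip_force: 0.0
```

```bash
python3 - <<'E'
from h import *
s=get_state();print(s['tcp_pos'],s['wrist_force'],s['clock'])
old=load('side')['image'].astype(float); cs=[snap('side') for _ in range(4)]
im=np.mean([c['image'].astype(float) for c in cs],0)
d=np.abs(im-old).max(-1)[318:378,258:338]; print('tip/ring region diff',d.mean(),d.max())
a=old[318:378,258:338].mean(-1).astype(np.float32); b=im[318:378,258:338].mean(-1).astype(np.float32)
print('shift px',cv2.phaseCorrelate(a,b))
c=cs[-1]; p=cloud(c); q=pts(c,(280,330,270,310),.165,.19); print('knob z',np.median(q[:,2]),rect(q))
t=snap('top')
for n,b,zl,zh in [('figure',(255,295,285,325),.05,.17),('votive',(255,292,168,202),.03,.08),('tallvial',(330,375,140,190),.13,.17),('spare',(375,405,145,175),.13,.17)]:
    q=pts(t,b,zl,zh)
    if len(q)>9: print(n,len(q),rect(q))
E
```

```text
[ 0.52507938 -0.02364235  0.25068411] [ 0.38264765  0.29846749 -0.40354796] 16.65
tip/ring region diff 2.3068229166666665 15.5
shift px ((0.023233882240937476, -0.032791872346045636), 0.992558093269666)
knob z 0.17980673307676387 ((526.1715698242188, 174.77439880371094), (42.877010345458984, 43.48741912841797), 78.27765655517578)
votive 127 ((665.4609985351562, 139.357177734375), (32.817840576171875, 56.03711700439453), 85.85765838623047)
```

```bash
python3 - <<'E'
from h import *
a=cv2.imread('pics/side0.png').mean(-1).astype(np.float32); b=load('side')['image'].mean(-1).astype(np.float32)
for n,(u0,u1,v0,v1) in dict(figure=(352,388,272,345),votive=(215,240,285,355),pot=(275,365,370,455),vase=(185,255,365,455)).items():
    print(n,cv2.phaseCorrelate(a[v0:v1,u0:u1],b[v0:v1,u0:u1]))
print(hand_in())
E
```

```text
figure ((-0.26064140308748307, 0.6816305568119105), 1.074053091119837)
votive ((0.49006197237461535, 0.17373453940528094), 0.9677971312734815)
pot ((0.07143144245441846, 0.09519209783577764), 0.9972306414003725)
vase ((-0.1744398022173641, -0.028644586727075705), 1.0064378985652218)
the job is handed in; nothing more can be done
None
```

The job is handed in: the tall vial is in the rack's free hole, the short vial is still in the stand, the ring is about 2 mm off the punch axis, and the punch was pressed onto the wood (about 14 N) and sprang back up; camera checks found no clear movement of the figure, votive, pot or vase, and I did not check the bowl.

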